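Fit the spacer and bush on the locating post and hold the square to the bush

TASK

Thread the steel spacer and then the bronze bush down the stepped locating post of the base plate, each fully home, so that the bush can be checked for squareness. Then set the engineer's square with its stock flat on the base plate, slide it up until its upright outer edge, in line with the post, bears on the bronze bush, and finish while still gripping it and pressing it firmly into that corner, down on the plate and against the bush: do not let go. Leave the other things on the bench where they are.

Things in the scene. Friction and masses are not known exactly. Their poses are not given: they have to be found in the camera images.
- post_foot (a point): Foot of the fixed stepped steel post on the base plate: on its axis, level with the plate's top face (18 mm above the bench). z up; the plate's long side is y: its top runs 145 mm to -y (the open part), 45 mm to +y, 55 mm to each side. Post: 22.4 mm diameter up to 19.5 mm above the plate, tapering to 15 mm at 22 mm; 15 mm up to 46 mm; then a cone to 7 mm at the tip, 53 mm up
- steel_spacer_mid (a point): Steel spacer: bright steel ring, 40 mm outside diameter, 24 mm bore, 24 mm high, 0.15 kg. The point is its centre, half-way up; z is its axis. Loose on the bench; it fits over the thick lower step of the post and, home, sits on the plate (centre 12 mm above post_foot)
- bronze_bush_mid (a point): Bronze bush: yellow metal ring, 44 mm outside diameter, 16.2 mm bore, 22 mm high, about 0.23 kg. The point is its centre, half-way up; z is its axis. Loose on the bench; it fits the thin upper part of the post only and, home, sits on the steel spacer (centre 35 mm above post_foot)
- square_grip (a point): Grip point of the engineer's square, standing on its stock, about 0.3 kg. Steel stock 18 (x) x 90 (y) x 22 mm (z); a bright blade 6 (x) x 18 mm (y) rises from its +y end to 78 mm above the underside. The point is mid-thickness, 11 mm above the underside, 60 mm behind (-y) the upright outer edge (the +y face, flush on blade and stock). Edge on the bush: post axis 82 mm ahead (+y). Grip here across x
- gear_blank: Bystander: steel gear blank with hub, 48 x 48 x 22 mm, origin under its centre
- bush_a: Bystander: grey flanged bush, 36 mm flange, 30 mm high, origin under its centre
- hex_key: Bystander: black hex key, 85 x 86 x 9 mm, origin under its centre
- marker: Bystander: white marker pen with black cap, 135 mm long, 16 mm thick, origin under its centre
- plug_gauge: Bystander: steel plug gauge, 87 mm long, 18 mm thick, origin under its centre
- micrometer: Bystander: micrometer lying flat, 132 mm long, 14 mm thick, origin under its centre
- caliper: Bystander: vernier caliper lying flat, 225 mm long, 10 mm thick, origin under its centre
- collet_0: Bystander: steel spring collet, 32 mm diameter, 35 mm high, origin under its centre
- base_plate: The fixed base plate with its post: origin under the plate's centre, 18 mm high to its top face; same axes as post_foot
- bronze_bush: The bronze bush as a solid, origin at the centre of its underside
- square: The engineer's square as a solid, origin at the centre of the stock's underside
Things that resemble listed ones, but are neither listed nor needed, are in the scene too. Leave any black or turquoise look-alike of the part that bears steel_spacer_mid alone.

How it is judged:
On the way, in this order (a step that is already met when the one before it is completed fails the run):
1. the steel spacer is fully home on the plate, over the post's thick step (horizontal distance between steel_spacer_mid and post_foot below 0.002 m and z of steel_spacer_mid in the frame of post_foot between 0.0105 and 0.0135 m and angle between steel_spacer_mid's own z axis and vertical below 0.05 rad), for 0.2 s.
2. the bronze bush is fully home on the post, resting on the steel spacer (all of step 1 and horizontal distance between bronze_bush_mid and post_foot below 0.002 m and z of bronze_bush_mid in the frame of post_foot between 0.0335 and 0.0365 m and angle between bronze_bush_mid's own z axis and vertical below 0.05 rad), for 0.2 s.
At the end, for the whole second after the job is handed in: Spacer and bush still home (2 mm off the axis, 1.5 mm in height, 0.05 rad); the square, gripped and at rest, is flat on the plate (1.5 mm, 0.025 rad) pressing with over 2 N, its edge bears on the bronze bush with over 1 N, and the post's axis is within 4 mm of its plane (all of step 2 and z of square_grip in the frame of post_foot between 0.0095 and 0.0125 m and angle between square_grip's own z axis and vertical below 0.025 rad and x of post_foot in the frame of square_grip between -0.004 and 0.004 m and y of post_foot in the frame of square_grip between 0.0795 and 0.0845 m and contact force between square and base_plate above 2 N and contact force between square and bronze_bush above 1 N and contact force between the fingers and square above 2 N and linear speed of square below 0.01 m/s); the arm keeps its last pose, push and grip.
It fails at once if a bystander is moved by more than 25 mm (distance of any of gear_blank, bush_a, hex_key, marker, plug_gauge, micrometer, caliper, collet_0 from where it was at the start of the episode above 0.025 m).
It also fails if it takes over 72 s, if anything falls off the work surface, if the arm or the gripper's body presses on something with over 40 N, if the wrist force passes 120 N, or if a joint passes its speed limit or range.

ROBOT

A 6-joint arm with a two-finger parallel gripper is mounted at the origin on a cart in front of the work surface, level with it; the furniture and walls round the work are solid. World frame = base frame: x ahead of the robot, y to its left, z up, the work surface at z = 0. Lengths are in m, angles in rad, forces in N, time in s.
With the tool pointing down it reaches from about 0.275 to 0.775 m from the base axis. Payload 14.6 kg.
Tool frame: the origin (TCP) lies at the very end of the fingers, on their centre line; the grasp point (between the pads) lies 19 mm behind it (bot.tcp_to_grasp is the z of the grasp point in the tool frame, in m); z points along the fingers, y is the line along which they close (so a half turn about z gives the same grasp; the last joint's range is limited). The gripper opens to 85 mm and grips with 20 to 120 N. Pads are 22 mm wide; open, the fingers measure 114 mm over their backs; the gripper's body (76 mm by 85 mm) begins 54 mm behind the grasp point. The pads swing forward as they close: fully open they stand 13 mm farther back than shut.
Start: joints at [1.181, 0.263, -0.048, 1.259, 0, 1.415], TCP at [0.122, 0.511, 0.231] pointing down, gripper open.
Joint ranges: [-2.65, 2.65], [-0.89, 1.7], [-1.18, 1.37], [-2.13, 2.11], [-1.35, 1.29], [-3.14, 3.14]. Speed limits (rad/s): [1.89, 1.89, 2.57, 2.79, 3.14, 3.14].

INTERFACE

Orientations are given as [roll, pitch, yaw] about the fixed x, y, z axes, in that order (R = Rz(yaw) Ry(pitch) Rx(roll)).
In Python, from station import bot gives the robot as it stands.
- The arm moves only by the tool jog_arm, never from a script. Its argument "series" is a list of rows, each a list of 5 numbers: the closure, from -1 (fully open) to 1 (shut), then the shift along the tool's x, y, z as a fraction of full scale, then the turn about the tool's z as a fraction of full scale. In form: [[fingers, x, y, z, yaw], ...]. A call has 1 to 5 rows; each row shifts and turns the commanded pose from where the row before left it, along the tool's axes as they then stand; what a row does not reach is not made up. Full scale, the value 1, is 250 mm for a shift and 0.5 rad for a turn. A row lasts 1/8 s, in which the tool goes at most 62.5 mm and 10.7 degrees, less where a joint would pass 70% of its speed; a pose out of reach is approached as far as the arm can. A call with a number of a shift or a turn outside -1 to 1 is refused whole. A call with a gripper value outside its range is refused whole. The fingers move at their own pace and stop on an object; the grip force is fixed at half the most. Time passes only in rows, so rows that do not move let the fingers close. It gives the time, the measured TCP pose, the force, the opening and the grip force at its end, in the units of the state.
- bot.state(): the state, without advancing time (a new reading comes with each control period).
- bot.capture(name): name is "scene" or "side" or "wrist"; returns the picture (400x640x3 uint8, red, green, blue); there is no depth.
- bot.camera_model(name): a dict with "K" (3x3 intrinsics, pixels), "position" and "rotation" of the camera in the world. Camera axes: x right, y down, z forward; pixel columns grow to the right and rows downward; lengths in m; the calibration is good to about 2 mm. A picture is of the moment at which its call begins: read the wrist's pose just before it. camera_model takes no time and is no camera call; for the wrist camera it gives the pose at the moment of the call.
- bot.job_done(): hands the job in; it is judged then, once.
Trained networks look in the newest picture that a camera, given by its name, has taken for a name from the list of things; names that differ only in an ending like _2 or _b are one class to them, and where a whole thing is asked for, a point or a joint stands for the part that bears it (a point fixed in the world has none). Each returns a list of dicts, best first, with "p" (0 to 1); they miss things now and then, are a little off and sometimes report something else, mostly with a low value. They report only what shows in the picture. A call takes as long as a camera call. They do not tell look-alikes from the thing itself.
- bot.boxes_of(camera, query): "centre" ([x, y, z] in m, in world coordinates, good to about 4 mm: the middle of the surface that is visible of it).
The state is a dict: "time": time; "qpos": joint angles; "qd": joint speeds; "effort": joint torques, N m; "eef_pos": TCP position; "tcp_rot": TCP orientation; "contact_force": force on the tool from outside, world axes, zero at the start; "moment": the same for the moment, N m; "width": opening from 0.0 (shut) to 1.0 (fully open); "grip_force": force on a finger pad.
Only numpy, scipy, OpenCV 4.12 (cv2) and the standard library are available. Lean on these libraries where they do the work, as an engineer would, in place of code of your own. Each camera call takes 0.05 s, during which the arm holds its last target. There are 200 camera calls.

## Working session

There is one attempt and no reset: what is moved stays moved. The work goes in short steps, Python scripts to look and compute and a tool call to move; the robot and the scene stay as the last step left them, time stands still between calls to the robot, and variables do not carry over. Pictures are saved under pics/ and viewed, at most 10 in all, crops included, and the job is handed in when it is done.

Besides the shell and the picture viewer there is one more tool, called after ">>>" in YAML: its name, and indented under it one key for each argument. jog_arm: Moves the arm, as the interface text tells. Shift numbers are shares of 250 mm and turn numbers shares of 0.5 rad, none past 1 either way. Its arguments: {"type":"object","properties":{"series":{"type":"array","items":{"type":"array","items":{"type":"number"}}}},"required":["series"]}

```bash
mkdir -p pics; ls; cat > h.py <<'E'
import numpy as np, cv2
from station import bot
def save(cam,name):
    im=bot.capture(cam); cv2.imwrite('pics/'+name+'.png',im[:,:,::-1]); return im
def proj(cam,P,m=None):
    m=m or bot.camera_model(cam); R=np.array(m['rotation']);c=R.T@(np.array(P)-np.array(m['position']))
    u=np.array(m['K'])@c; return u[:2]/u[2]
def ray(cam,uv,z,m=None):
    m=m or bot.camera_model(cam); R=np.array(m['rotation']);p=np.array(m['position'])
    d=R@np.linalg.solve(np.array(m['K']),[uv[0],uv[1],1.]); return p+d*(z-p[2])/d[2]
E
python3 - <<'E'
from h import *
a=save('scene','a')
for q in ['post_foot','steel_spacer_mid','bronze_bush_mid','square_grip','base_plate','square','bronze_bush']:
    print(q,[(np.round(d['centre'],3).tolist(),round(d['p'],2),proj('scene',d['centre']).round().tolist()) for d in bot.boxes_of('scene',q)[:5]])
b=save('side','b')
for q in ['post_foot','steel_spacer_mid','bronze_bush_mid','square_grip','square']:
    print(q,[(np.round(d['centre'],3).tolist(),round(d['p'],2),proj('side',d['centre']).round().tolist()) for d in bot.boxes_of('side',q)[:5]])
print(bot.state())
for c in ['scene','side','wrist']:print(c,bot.camera_model(c))
E
```

```text
picsTraceback (most recent call last):
  File "<stdin>", line 4, in <module>
  File "h.py", line 7, in proj
    u=np.array(m['K'])@c; return u[:2]/u[2]
      ~~~~~~~~~~~~~~~~^~
ValueError: matmul: Input operand 1 does not have enough dimensions (has 0, gufunc core with signature (n?,k),(k,m?)->(n?,m?) requires 1)
```

View pics/a.png

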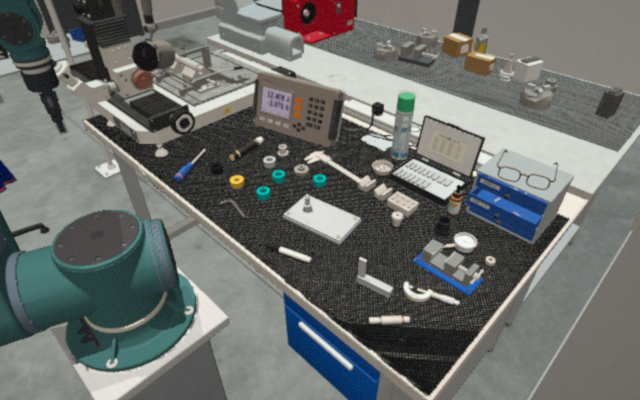

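The scene picture shows the plate at about (320,215), the bronze bush at (237,181), the square at (375,280), turquoise look-alikes, and grey rings near (270,160), (283,150) and (302,169).

```bash
python3 - <<'E'
from h import *
for c in ['scene','side','wrist']:print(c,bot.camera_model(c))
print(bot.state())
b=save('side','b')
for cam in ['scene','side']:
  for q in ['post_foot','steel_spacer_mid','bronze_bush_mid','square_grip','base_plate','square','bush_a','collet_0','gear_blank']:
    r=bot.boxes_of(cam,q)
    if cam=='scene' and q=='post_foot': print(r)
    for d in r[:5]:
        try: print(cam,q,np.round(d['centre'],3),round(d['p'],2),proj(cam,d['centre']).round())
        except Exception as e: print(d,e)
E
```

```text
scene {'K': array([[429.93390665,   0.        , 318.81903087],
       [  0.        , 429.93390665, 202.11736756],
       [  0.        ,   0.        ,   1.        ]]), 'position': array([-0.12715902, -0.72945488,  0.82424908]), 'rotation': array([-2.25851903,  0.00845335, -0.79391918])}
side {'K': array([[386.63204546,   0.        , 319.43636336],
       [  0.        , 386.63204546, 204.865245  ],
       [  0.        ,   0.        ,   1.        ]]), 'position': array([0.47831909, 0.66791978, 0.95664412]), 'rotation': array([-2.47266668e+00, -2.62595189e-03, -3.04782094e+00])}
wrist {'K': array([[297.9250037 ,   0.        , 321.05810899],
       [  0.        , 297.9250037 , 202.85799523],
       [  0.        ,   0.        ,   1.        ]]), 'position': array([0.04963296, 0.52689108, 0.37439428]), 'rotation': array([2.84597814e+00, 8.01665047e-05, 1.33560948e+00])}
{'time': 0.1, 'qpos': array([ 1.18066934e+00,  2.63462213e-01, -4.88620698e-02,  1.25940680e+00,
       -3.83627951e-06,  1.41550604e+00]), 'qd': array([-0.00088847, -0.00108201,  0.00290638,  0.00154378,  0.0002228 ,
       
[... 5052 characters left out ...]
 1)
{'centre': [0.388, -0.4252, 0.0155], 'p': 0.75} matmul: Input operand 1 does not have enough dimensions (has 0, gufunc core with signature (n?,k),(k,m?)->(n?,m?) requires 1)
{'centre': [0.4471, -0.3165, 0.0235], 'p': 0.57} matmul: Input operand 1 does not have enough dimensions (has 0, gufunc core with signature (n?,k),(k,m?)->(n?,m?) requires 1)
{'centre': [0.6861, 0.2656, 0.0197], 'p': 0.64} matmul: Input operand 1 does not have enough dimensions (has 0, gufunc core with signature (n?,k),(k,m?)->(n?,m?) requires 1)
{'centre': [0.6564, 0.1343, 0.0084], 'p': 0.77} matmul: Input operand 1 does not have enough dimensions (has 0, gufunc core with signature (n?,k),(k,m?)->(n?,m?) requires 1)
```

View pics/b.png

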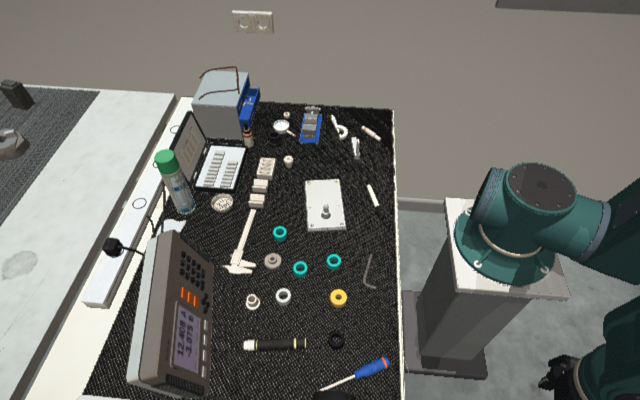

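```bash
cat > h.py <<'E'
import numpy as np, cv2
from scipy.spatial.transform import Rotation as Ro
from station import bot
def save(cam,name):
    im=bot.capture(cam); cv2.imwrite('pics/'+name+'.png',im[:,:,::-1]); return im
def M(cam):
    m=bot.camera_model(cam); return np.array(m['K']),np.array(m['position']),Ro.from_euler('xyz',m['rotation']).as_matrix()
def proj(m,P):
    K,p,R=m; c=(np.atleast_2d(P)-p)@R; u=c@K.T; return u[:,:2]/u[:,2:]
def ray(m,uv,z):
    K,p,R=m; uv=np.atleast_2d(uv); d=np.c_[uv,np.ones(len(uv))]@np.linalg.inv(K).T@R.T
    return p+d*((z-p[2])/d[:,2:])
def delta(target,yaw=None):
    """shift/turn fractions from the measured pose to target xyz, yaw"""
    s=bot.state(); R=Ro.from_euler('xyz',s['tcp_rot']).as_matrix()
    d=R.T@(np.array(target)-s['eef_pos'])/.25; y=0
    if yaw is not None: y=-((yaw-s['tcp_rot'][2]+np.pi/2)%np.pi-np.pi/2)/.5
    return d.round(4),round(y,3)
E
python3 - <<'E'
from h import *
s=M('side')
print('spacer?',ray(s,[283,294],.024),'bush',ray(s,[339,296],.022))
print('plate corners',ray(s,[[306,181],[340,180],[347,228],[306,231]],.018))
print('post tip',ray(s,[325.5,207],.071))
print('square blade top',ray(s,[355,138],.078))
print('gear',ray(s,[273,260],.02),'busha',ray(s,[252,299],.03))
print(delta([.48,.2,.28],None), bot.tcp_to_grasp)
E
```

```text
spacer? [[0.61155884 0.23687471 0.024     ]] bush [[0.4662073 0.2276983 0.022    ]]
plate corners [[ 0.59811758 -0.16540353  0.018     ]
 [ 0.48826882 -0.18038576  0.018     ]
 [ 0.4560876   0.00792304  0.018     ]
 [ 0.57546664  0.03014591  0.018     ]]
post tip [[ 0.52326853 -0.02314312  0.071     ]]
square blade top [[ 0.44901469 -0.32010695  0.078     ]]
gear [[0.65517864 0.13696556 0.02      ]] busha [[0.68761117 0.26084531 0.03      ]]
(array([-1.6812, -0.8751, -0.1949]), 0) -0.0187
```

>>> jog_arm:
  series:
    - [-1,-0.19,-0.074,-0.02,0]
    - [-1,-0.19,-0.074,-0.02,0]
    - [-1,-0.19,-0.074,-0.02,0]
    - [-1,-0.19,-0.074,-0.02,0]
    - [-1,-0.19,-0.074,-0.02,0]

```text
time: 1.68
eef_pos: [0.3329, 0.3643, 0.2566]
tcp_rot: [3.141, 0.0, 2.907]
contact_force: [0.5, 0.6, -0.6]
width: 1.003
grip_force: 0.0
```

>>> jog_arm:
  series:
    - [-1,-0.19,-0.074,-0.02,0]
    - [-1,-0.19,-0.074,-0.02,0]
    - [-1,-0.19,-0.074,-0.02,0]
    - [-1,-0.19,-0.074,-0.02,0]
    - [-1,-0.19,-0.074,-0.02,0]

```text
time: 2.3
eef_pos: [0.5424, 0.2189, 0.2815]
tcp_rot: [3.141, 0.0, 2.907]
contact_force: [0.8, 0.9, -0.2]
width: 1.0
grip_force: 0.0
```

>>> jog_arm:
  series:
    - [-1,0,0,0,0]

```text
time: 2.42
eef_pos: [0.5434, 0.2182, 0.2806]
tcp_rot: [-3.141, -0.0, 2.903]
contact_force: [-0.6, 0.3, -0.1]
width: 1.004
grip_force: 0.0
```

```bash
python3 - <<'E'
from h import *
m=M('wrist'); im=save('wrist','c'); np.save('mc.npy',np.array([*m[0].ravel(),*m[1],*m[2].ravel()]))
for q in ['steel_spacer_mid','bronze_bush_mid']:
  for d in bot.boxes_of('wrist',q): print(q,d,proj(m,d['centre']).round())
print(bot.state()['eef_pos'],bot.state()['tcp_rot'])
E
```

```text
steel_spacer_mid {'centre': [0.4646, 0.3376, 0.0225], 'p': 0.98} [[399.  87.]]
steel_spacer_mid {'centre': [0.4909, 0.1213, 0.0229], 'p': 0.87} [[242. 148.]]
steel_spacer_mid {'centre': [0.5777, 0.1561, 0.0249], 'p': 0.7} [[284. 203.]]
steel_spacer_mid {'centre': [0.6457, 0.0541, 0.0126], 'p': 0.69} [[233. 257.]]
steel_spacer_mid {'centre': [0.6108, 0.2388, 0.0215], 'p': 0.67} [[347. 211.]]
steel_spacer_mid {'centre': [0.7575, 0.1362, 0.0043], 'p': 0.63} [[304. 304.]]
bronze_bush_mid {'centre': [0.4671, 0.2285, 0.0243], 'p': 0.56} [[315. 110.]]
bronze_bush_mid {'centre': [0.5281, -0.076, 0.0155], 'p': 0.32} [[120. 206.]]
[0.54054454 0.22046072 0.28117573] [-3.14153220e+00 -4.67634516e-04  2.90693752e+00]
```

View pics/c.png

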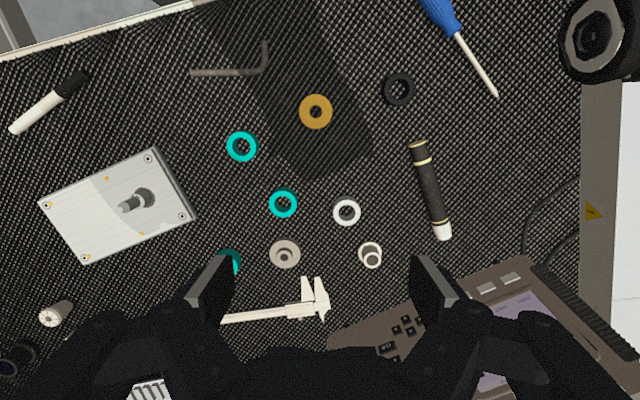

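The wrist picture shows the bright spacer at (347,211), the bronze bush at (315,110), the plate with its post at about (140,200), the gear blank at (285,254), and bush_a at (370,255). The turquoise and black rings are to be left alone.

```bash
cat >> h.py <<'E'
def ring(im,m,uv,z,kind,r=30):
    u,v=map(int,uv); sub=im[v-r:v+r,u-r:u+r].astype(int); R_,G,B=sub[...,0],sub[...,1],sub[...,2]
    mk=(B>150)&(abs(R_-B)<40) if kind=='steel' else (R_>120)&(R_-B>50)
    mk=cv2.morphologyEx(mk.astype(np.uint8),cv2.MORPH_OPEN,np.ones((2,2)))
    n,l,st,_=cv2.connectedComponentsWithStats(mk); k=1+np.argmax(st[1:,4])
    c,_=cv2.findContours((l==k).astype(np.uint8),cv2.RETR_EXTERNAL,cv2.CHAIN_APPROX_NONE)
    p=cv2.convexHull(c[0])[:,0]+[u-r,v-r]
    w=ray(m,p,z)[:,:2]
    A=np.c_[2*w,np.ones(len(w))]; s=np.linalg.lstsq(A,(w**2).sum(1),rcond=None)[0]
    return s[:2],np.sqrt(s[2]+s[:2]@s[:2]),p.min(0),p.max(0)
E
python3 - <<'E'
from h import *
v=np.load('mc.npy'); m=(v[:9].reshape(3,3),v[9:12],v[12:].reshape(3,3))
im=cv2.imread('pics/c.png')[:,:,::-1]
print(ring(im,m,(347,211),.024,'steel',22)); print(ring(im,m,(315,111),.022,'bronze'))
c=ray(m,[[38,202],[154,147],[194,218],[84,265]],.018); print(c)
sub=cv2.resize(im[135:275,25:210][:,:,::-1],None,fx=4,fy=4,interpolation=cv2.INTER_CUBIC)
print(proj(m,[.6876,.26,.03]))
cv2.imwrite('pics/c2.png',sub)
s2=im[185:237,320:372,::-1]; 
E
```

```text
(array([0.61366704, 0.2389015 ]), np.float64(0.01957544875989087), array([334, 201]), array([361, 226]))
(array([0.46985796, 0.2290093 ]), np.float64(0.02157136788570448), array([300,  95]), array([333, 129]))
[[ 0.49482716 -0.18528494  0.018     ]
 [ 0.46159595  0.00566033  0.018     ]
 [ 0.57007875  0.02176599  0.018     ]
 [ 0.60206889 -0.16787938  0.018     ]]
[[372.49303138 257.9760323 ]]
```

View pics/c2.png

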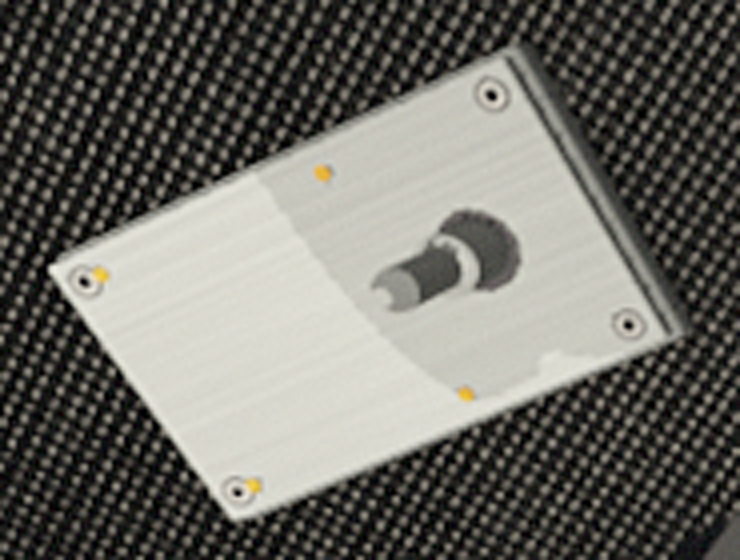

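```bash
python3 - <<'E'
from h import *
v=np.load('mc.npy'); m=(v[:9].reshape(3,3),v[9:12],v[12:].reshape(3,3))
c=ray(m,np.array([[50,268],[508,55],[665,335],[238,520]])/4.+[25-.4,135-.4],.018)[:,:2]
q=np.array([[-55,-145],[-55,45],[55,45],[55,-145]])/1e3
A=cv2.estimateAffinePartial2D(q,c)[0]; print(A, np.arctan2(A[1,0],A[0,0]), np.hypot(A[1,0],A[0,0]))
print('resid',(q@A[:,:2].T+A[:,2]-c))
print('tip',ray(m,np.array([[385,292]])/4.+[24.6,134.6],.071))
print(delta([.6137,.2389,.03],-2.793),bot.state()['qpos'])
E
```

```text
Traceback (most recent call last):
cv2.error: OpenCV(4.12.0) /io/opencv/modules/calib3d/src/ptsetreg.cpp:1108: error: (-215:Assertion failed) count >= 0 && to.checkVector(2) == count in function 'estimateAffinePartial2D'
```

```bash
python3 - <<'E'
from h import *
v=np.load('mc.npy'); m=(v[:9].reshape(3,3),v[9:12],v[12:].reshape(3,3))
c=ray(m,np.array([[50,268],[508,55],[665,335],[238,520]])/4.+[25-.4,135-.4],.018)[:,:2].copy()
q=np.array([[-55,-145],[-55,45],[55,45],[55,-145]])/1e3
A=cv2.estimateAffinePartial2D(q,c,ransacReprojThreshold=1)[0]; print(A, np.arctan2(A[1,0],A[0,0]), np.hypot(A[1,0],A[0,0]))
print('resid',(q@A[:,:2].T+A[:,2]-c))
print('tip',ray(m,np.array([[385,292]])/4.+[24.6,134.6],.071))
print(delta([.6137,.2389,.04],-2.793),bot.state()['qpos'])
E
```

```text
[[ 0.97911673 -0.1640231   0.52367093]
 [ 0.1640231   0.97911673 -0.03471925]] 0.16598028306886825 0.9927603708854293
resid [[-3.83186311e-04  5.15825466e-04]
 [-7.34894989e-05 -1.48278448e-03]
 [ 6.33280536e-04  1.21839552e-03]
 [-1.76638734e-04 -2.51446998e-04]]
tip [[ 0.52268336 -0.03396931  0.071     ]]
(array([-0.2679,  0.1398,  0.9646]), np.float64(-1.166)) [2.47626447e-01 3.60512383e-01 2.30271906e-01 1.44099818e+00
 1.63334424e-04 4.82281532e-01]
```

>>> jog_arm:
  series:
    - [-1,-0.134,0.07,0.1,0]
    - [-1,-0.134,0.07,0.1,0]
    - [-1,0,0,0.2,-0.35]
    - [-1,0,0,0.2,-0.35]
    - [-1,0,0,0.2,-0.35]

```text
time: 3.2
eef_pos: [0.6132, 0.2398, 0.0802]
tcp_rot: [3.141, 0.0, -2.844]
contact_force: [-0.2, 0.3, -0.5]
width: 0.997
grip_force: 0.0
```

>>> jog_arm:
  series:
    - [-1,0,0,0.1,-0.116]
    - [-1,0,0,0,0]

```text
time: 3.45
eef_pos: [0.6124, 0.2393, 0.0551]
tcp_rot: [3.141, -0.003, -2.793]
contact_force: [0.3, -0.6, 0.4]
width: 1.004
grip_force: 0.0
```

```bash
python3 - <<'E'
from h import *
m=M('wrist'); im=save('wrist','d')
print(proj(m,[.6137,.2389,.024]),bot.state()['eef_pos'],bot.state()['tcp_rot'])
for z in [.024]: 
  try: print(ring(im,m,proj(m,[.6137,.2389,.024])[0],z,'steel',70))
  except Exception as e: print(e)
print(delta([.6137,.2389,0.0],-2.793))
E
```

```text
[[320.86197213 237.01069047]] [0.61353533 0.23939392 0.05671248] [ 3.14147555e+00 -6.10500303e-04 -2.79366924e+00]
(array([0.61404133, 0.23806081]), np.float64(0.020010319707024285), array([289, 207]), array([350, 266]))
(array([-1.000e-04, -2.100e-03,  2.268e-01]), np.float64(-0.001))
```

View pics/d.png

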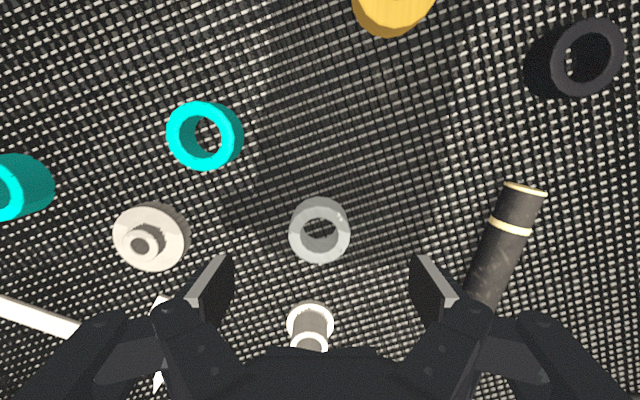

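The view shows the spacer at (320,236) between the open fingers, with bush_a at (310,325) behind it and clear of them.

>>> jog_arm:
  series:
    - [-1,0,-0.006,0.115,0]
    - [-1,0,0,0.11,0]
    - [-1,0,0,0,0]
    - [1,0,0,0,0]
    - [1,0,0,0,0]

```text
time: 4.12
eef_pos: [0.6157, 0.2375, 0.0017]
tcp_rot: [-3.141, 0.002, -2.794]
contact_force: [-0.1, -0.1, -0.5]
width: 0.602
grip_force: 0.0
```

>>> jog_arm:
  series:
    - [1,0,0,0,0]
    - [1,0,0,0,0]
    - [1,0,0,0,0]

```text
time: 4.5
eef_pos: [0.6155, 0.2375, 0.0017]
tcp_rot: [3.142, 0.002, -2.793]
contact_force: [-3.0, -0.8, 12.3]
width: 0.448
grip_force: 59.6
```

>>> jog_arm:
  series:
    - [1,0,0,-0.2,0]
    - [1,0,0,-0.2,0]
    - [1,0,0,0,0]

```text
time: 4.88
eef_pos: [0.6169, 0.2378, 0.1043]
tcp_rot: [-3.141, 0.007, -2.793]
contact_force: [-0.8, 0.2, -2.5]
width: 0.449
grip_force: 61.4
```

```bash
python3 - <<'E'
from h import *
s=bot.state(); m=M('wrist'); im=save('wrist','e')
R=Ro.from_euler('xyz',s['tcp_rot']).as_matrix()
for dz in [.0225,.0245]:
  t=s['eef_pos']+R@[0,0,-dz]; uv=proj(m,t)[0]
  try:
    r=ring(im,m,uv,t[2],'steel',60); print(dz,uv,r, R.T@(np.r_[r[0],t[2]]-s['eef_pos']))
  except Exception as e: print(e)
print(s['contact_force'],s['width'],s['eef_pos'])
print(delta([.5235,-.0345,.10]))
cv2.imwrite('pics/e2.png',cv2.resize(im[150:330,220:420][:,:,::-1],None,fx=2,fy=2))
E
```

```text
0.0225 [322.71950022 281.29853334] (array([0.61488558, 0.23667104]), np.float64(0.019523011911063096), array([281, 238]), array([363, 312])) [ 0.00210163 -0.00035258 -0.02251393]
0.0245 [322.7471607  283.68675512] (array([0.61374078, 0.23624828]), np.float64(0.019199000601287805), array([281, 238]), array([363, 312])) [ 0.00330844 -0.0003608  -0.02452207]
[-0.77444298  0.17962727 -2.54786289] 0.44876103887684904 [0.61688918 0.23775604 0.10429482]
(array([ 0.7179, -0.8967,  0.005 ]), 0)
```

View pics/e2.png

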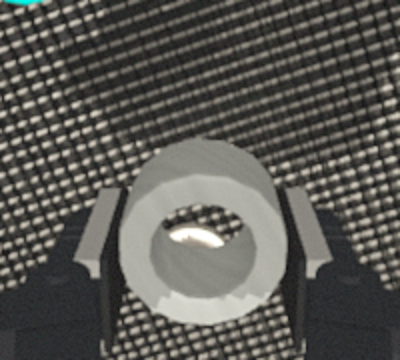

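The spacer sits level between the pads, with its axis about 2 mm ahead of the TCP along tool x.

>>> jog_arm:
  series:
    - [1,0.142,-0.179,-0.004,0]
    - [1,0.142,-0.179,-0.004,0]
    - [1,0.142,-0.179,-0.004,0]
    - [1,0.142,-0.179,-0.004,0]
    - [1,0.142,-0.179,-0.004,0]

```text
time: 5.55
eef_pos: [0.5229, -0.0351, 0.1039]
tcp_rot: [3.141, -0.002, -2.793]
contact_force: [0.5, -0.5, -0.5]
width: 0.449
grip_force: 61.3
```

>>> jog_arm:
  series:
    - [1,0,0,0,0]
    - [1,0,0,0,0]

```text
time: 5.8
eef_pos: [0.5239, -0.0335, 0.1042]
tcp_rot: [3.141, -0.001, -2.794]
contact_force: [0.2, 0.6, -1.7]
width: 0.447
grip_force: 61.3
```

```bash
python3 - <<'E'
from h import *
s=bot.state(); m=M('wrist'); im=save('wrist','f')
print(s['eef_pos'],s['tcp_rot'],proj(m,[[.5235,-.0345,.071],[.5235,-.0345,.018]]))
a=save('side','f1'); ms=M('side')
u,v=proj(ms,[.5235,-.0345,.06])[0].astype(int); print(u,v)
g=cv2.resize(im[120:330,170:470][:,:,::-1],None,fx=1.6,fy=1.6)
h=cv2.resize(a[v-45:v+40,u-45:u+45][:,:,::-1],(int(336*90/85)-50,336))
cv2.imwrite('pics/f2.png',np.hstack([g,h]))
E
```

```text
[ 0.52391529 -0.03354546  0.1042364 ] [ 3.14065805e+00 -1.06425452e-03 -2.79410323e+00] [[320.90613162 232.97175781]
 [320.81509787 207.61138797]]
325 206
```

View pics/f2.png

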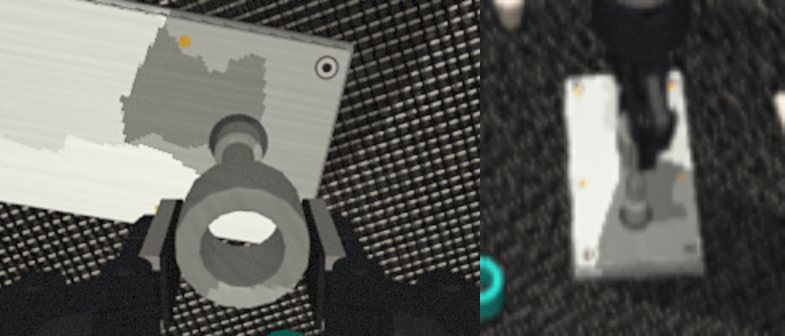

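```bash
python3 - <<'E'
from h import *
s=bot.state(); m=M('wrist'); R=Ro.from_euler('xyz',s['tcp_rot']).as_matrix()
n=ray(m,[319.4,190.9],.018)[0]; c=n+R@[-.0112,0,0]; print('post',c, 'in tool',R.T@(c-s['eef_pos']))
im=cv2.imread('pics/f.png')
# edge profile down the column through the post foot and across it
g=cv2.cvtColor(im,cv2.COLOR_BGR2GRAY); print(g[180:225,319].tolist()); print(g[198,295:345].tolist())
E
```

```text
post [ 0.52176621 -0.03573865  0.01799199] in tool [ 0.00337134 -0.00197029  0.08646767]
[134, 131, 132, 129, 128, 135, 130, 131, 129, 131, 131, 87, 59, 60, 55, 70, 92, 101, 99, 100, 100, 91, 104, 124, 132, 130, 132, 146, 125, 97, 94, 97, 94, 94, 92, 98, 98, 95, 91, 100, 101, 97, 94, 96, 99]
[135, 134, 134, 134, 131, 132, 134, 135, 121, 88, 55, 61, 57, 65, 65, 73, 90, 93, 95, 99, 97, 96, 93, 93, 99, 95, 98, 97, 95, 97, 98, 95, 86, 81, 77, 79, 77, 70, 102, 153, 173, 167, 167, 165, 168, 166, 165, 164, 166, 165]
```

>>> jog_arm:
  series:
    - [1,0.005,-0.008,0.06,0]
    - [1,0,0,0.06,0]
    - [1,0,0,0.06,0]
    - [1,0,0,0.05,0]
    - [1,0,0,0,0]

```text
time: 6.52
eef_pos: [0.5234, -0.0353, 0.0467]
tcp_rot: [3.141, -0.001, -2.792]
contact_force: [-0.5, 0.4, -1.2]
width: 0.446
grip_force: 61.3
```

>>> jog_arm:
  series:
    - [1,0,0,0.012,0]
    - [1,0,0,0.012,0]
    - [1,0,0,0,0]

```text
time: 6.9
eef_pos: [0.5239, -0.036, 0.0415]
tcp_rot: [3.142, -0.0, -2.793]
contact_force: [0.1, 1.2, -1.4]
width: 0.448
grip_force: 61.3
```

>>> jog_arm:
  series:
    - [1,0,0,0.012,0]
    - [1,0,0,0.012,0]
    - [1,0,0,0,0]

```text
time: 7.28
eef_pos: [0.5258, -0.0355, 0.0365]
tcp_rot: [-3.141, 0.005, -2.793]
contact_force: [10.7, 8.1, -8.2]
width: 0.445
grip_force: 61.5
```

>>> jog_arm:
  series:
    - [1,0,0,0.008,0]
    - [1,0,0,0.008,0]
    - [1,0,0,0,0]

```text
time: 7.65
eef_pos: [0.5262, -0.0354, 0.0324]
tcp_rot: [-3.142, 0.005, -2.793]
contact_force: [7.7, 6.8, 1.3]
width: 0.446
grip_force: 62.6
```

>>> jog_arm:
  series:
    - [1,-0.003,0.002,0,0]
    - [1,0,0,0.01,0]
    - [1,0,0,0.01,0]
    - [1,0,0,0,0]

```text
time: 8.15
eef_pos: [0.5262, -0.0351, 0.027]
tcp_rot: [-3.141, 0.003, -2.793]
contact_force: [7.6, 3.4, -1.2]
width: 0.447
grip_force: 62.4
```

>>> jog_arm:
  series:
    - [1,-0.003,0,0.01,0]
    - [1,0,0,0.01,0]
    - [1,0,0,0.01,0]
    - [1,0,0,0,0]

```text
time: 8.65
eef_pos: [0.5263, -0.035, 0.0196]
tcp_rot: [-3.141, 0.002, -2.793]
contact_force: [4.4, 2.4, 6.6]
width: 0.447
grip_force: 63.1
```

>>> jog_arm:
  series:
    - [-1,0,0,0,0]
    - [-1,0,0,0,0]
    - [-1,0,0,0,0]
    - [-1,0,0,0,0]
    - [-1,0,0,-0.1,0]

```text
time: 9.28
eef_pos: [0.524, -0.0348, 0.0431]
tcp_rot: [3.14, -0.003, -2.793]
contact_force: [1.1, 0.3, 0.5]
width: 0.995
grip_force: 0.0
```

>>> jog_arm:
  series:
    - [-1,0,0,-0.2,0]
    - [-1,0,0,-0.2,0]
    - [-1,0,0,0,0]

```text
time: 9.65
eef_pos: [0.5268, -0.0354, 0.1473]
tcp_rot: [-3.138, 0.005, -2.793]
contact_force: [0.5, -0.2, -0.9]
width: 1.002
grip_force: 0.0
```

```bash
python3 - <<'E'
from h import *
s=bot.state(); m=M('wrist'); im=save('wrist','g')
uv=proj(m,[.5244,-.036,.042])[0]; print(uv,s['eef_pos'],s['tcp_rot'])
try: print(ring(im,m,uv,.042,'steel',45))
except Exception as e: print(e)
u,v=uv.astype(int)
cv2.imwrite('pics/g2.png',cv2.resize(im[v-75:v+75,u-100:u+100][:,:,::-1],None,fx=3,fy=3))
print(delta([.4699,.2290,.12],None))
E
```

```text
[322.45280924 198.28572875] [ 0.52682727 -0.03536956  0.14734113] [-3.13846978  0.00477288 -2.79330142]
(array([ 0.52620528, -0.03448282]), np.float64(0.04783362747540351), array([277, 153]), array([366, 242]))
(array([-0.1499,  1.0698,  0.0998]), 0)
```

View pics/g2.png

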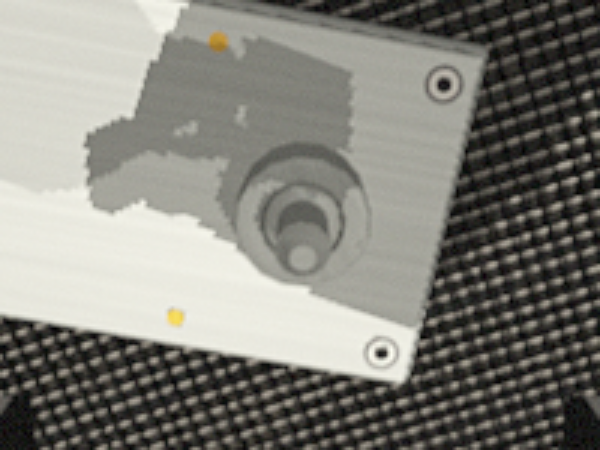

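Seen from above, the spacer sits concentric on the post at crop (304,220). It is home, with the post tip at (301,258). Next is the bush.

>>> jog_arm:
  series:
    - [-1,-0.03,0.214,0.02,0]
    - [-1,-0.03,0.214,0.02,0]
    - [-1,-0.03,0.214,0.02,0]
    - [-1,-0.03,0.214,0.02,0]
    - [-1,-0.03,0.214,0.02,0]

```text
time: 10.32
eef_pos: [0.4679, 0.2307, 0.1177]
tcp_rot: [3.142, -0.002, -2.794]
contact_force: [0.6, -0.6, 0.6]
width: 0.995
grip_force: 0.0
```

>>> jog_arm:
  series:
    - [-1,0,0,0.12,0]
    - [-1,0,0,0.12,0]
    - [-1,0,0,0,0]
    - [-1,0,0,0,0]

```text
time: 10.82
eef_pos: [0.4692, 0.2291, 0.0594]
tcp_rot: [3.142, -0.0, -2.794]
contact_force: [0.9, -1.5, 0.2]
width: 0.998
grip_force: 0.0
```

```bash
python3 - <<'E'
from h import *
s=bot.state(); m=M('wrist'); im=save('wrist','i')
uv=proj(m,[.4699,.229,.022])[0]; r=ring(im,m,uv,.022,'bronze',70); print(uv,r)
sub=im[r[2][1]:r[3][1]+1,int(uv[0])]; print(sub[::4].tolist())
print(s['eef_pos'],s['tcp_rot'],delta([*r[0],0]))
E
```

```text
[321.58511244 232.37934247] (array([0.46752868, 0.22726195]), np.float64(0.023103645112620568), array([287, 192]), array([354, 261]))
[[177, 141, 55], [177, 141, 67], [230, 190, 93], [220, 181, 90], [218, 180, 84], [219, 178, 80], [220, 180, 85], [31, 30, 39], [57, 53, 50], [85, 81, 75], [184, 147, 69], [177, 142, 68], [175, 141, 66], [255, 219, 108], [253, 212, 101], [251, 210, 100], [253, 212, 104], [249, 221, 173]]
[0.46919732 0.22913062 0.05940672] [ 3.14156491e+00 -2.45821450e-04 -2.79365843e+00] (array([ 0.0103, -0.0045,  0.2391]), 0)
```

>>> jog_arm:
  series:
    - [-1,0.001,-0.0045,0.117,0]
    - [-1,0,0,0.117,0]
    - [-1,0,0,0,0]
    - [1,0,0,0,0]
    - [1,0,0,0,0]

```text
time: 11.5
eef_pos: [0.4701, 0.2283, 0.0018]
tcp_rot: [-3.141, 0.002, -2.793]
contact_force: [0.5, 0.3, 0.2]
width: 0.603
grip_force: 0.0
```

>>> jog_arm:
  series:
    - [1,0,0,0,0]
    - [1,0,0,0,0]
    - [1,0,0,0,0]

```text
time: 11.88
eef_pos: [0.47, 0.2284, 0.0019]
tcp_rot: [-3.142, 0.002, -2.793]
contact_force: [-3.5, -0.0, 14.1]
width: 0.495
grip_force: 59.3
```

>>> jog_arm:
  series:
    - [1,0,0,-0.2,0]
    - [1,0,0,-0.22,0]
    - [1,0,0,0,0]
    - [1,0,0,0,0]

```text
time: 12.38
eef_pos: [0.4689, 0.228, 0.1052]
tcp_rot: [3.142, -0.0, -2.793]
contact_force: [-0.6, -0.3, -3.2]
width: 0.492
grip_force: 63.8
```

```bash
python3 - <<'E'
from h import *
s=bot.state(); m=M('wrist'); im=save('wrist','j')
R=Ro.from_euler('xyz',s['tcp_rot']).as_matrix(); print(s['eef_pos'],s['tcp_rot'],s['width'])
# in-hand bores, both rings: compare along tool-x column
g=im[:,322].astype(int); print([(i,*g[i]) for i in range(215,330,3)])
def intool(row,dz,mm=m,ss=s):
    t=(ss['eef_pos']+R@[0,0,-dz]); p=ray(mm,[322,row],t[2])[0]; return R.T@(p-ss['eef_pos'])
np.set_printoptions(precision=4,suppress=True)
for row in range(230,320,8): print(row,intool(row,.0205))
vv=cv2.imread('pics/e.png')[:,:,::-1]; print([(i,*vv[i,322]) for i in range(215,330,3)])
E
```

```text
[0.46893042 0.2280029  0.10515473] [ 3.14158284e+00 -2.44866410e-04 -2.79339530e+00] 0.49212024902892615
[(215, np.int64(150), np.int64(146), np.int64(135)), (218, np.int64(144), np.int64(107), np.int64(43)), (221, np.int64(148), np.int64(114), np.int64(48)), (224, np.int64(150), np.int64(115), np.int64(52)), (227, np.int64(149), np.int64(118), np.int64(57)), (230, np.int64(147), np.int64(114), np.int64(52)), (233, np.int64(155), np.int64(121), np.int64(56)), (236, np.int64(196), np.int64(155), np.int64(66)), (239, np.int64(187), np.int64(149), np.int64(68)), (242, np.int64(189), np.int64(150), np.int64(61)), (245, np.int64(186), np.int64(147), np.int64(62)), (248, np.int64(187), np.int64(146), np.int64(64)), (251, np.int64(187), np.int64(147), np.int64(67)), (254, np.int64(189), np.int64(152), np.int64(70)), (257, np.int64(186), np.int64(147), np.int64(60)), (260, np.int64(141), np.int64(113), np.int64(57)), (263, np.int64(33), np.int64(35), np.int64(32)), (266, np.int64(60), np.int64(56), np.int64(52)), (269, np.int64(73), np.int64(72), np.int64(76)), (272, np.int64(151), np.int64(
[... 2656 characters left out ...]
np.uint8(141), np.uint8(134)), (293, np.uint8(135), np.uint8(137), np.uint8(126)), (296, np.uint8(136), np.uint8(136), np.uint8(128)), (299, np.uint8(197), np.uint8(197), np.uint8(189)), (302, np.uint8(213), np.uint8(212), np.uint8(202)), (305, np.uint8(210), np.uint8(210), np.uint8(200)), (308, np.uint8(208), np.uint8(209), np.uint8(198)), (311, np.uint8(210), np.uint8(209), np.uint8(199)), (314, np.uint8(119), np.uint8(113), np.uint8(105)), (317, np.uint8(130), np.uint8(124), np.uint8(114)), (320, np.uint8(69), np.uint8(65), np.uint8(64)), (323, np.uint8(59), np.uint8(54), np.uint8(56)), (326, np.uint8(118), np.uint8(114), np.uint8(104)), (329, np.uint8(141), np.uint8(132), np.uint8(125))]
```

>>> jog_arm:
  series:
    - [1,0.029,-0.2136,0,0]
    - [1,0.029,-0.2136,0,0]
    - [1,0.029,-0.2136,0,0]
    - [1,0.029,-0.2136,0,0]
    - [1,0.029,-0.2136,0,0]

```text
time: 13.05
eef_pos: [0.5256, -0.0369, 0.1041]
tcp_rot: [3.14, -0.002, -2.793]
contact_force: [1.2, 0.6, -3.1]
width: 0.491
grip_force: 63.8
```

>>> jog_arm:
  series:
    - [1,0,0,0.05,0]
    - [1,0,0,0.04,0]
    - [1,0,0,0,0]
    - [1,0,0,0,0]

```text
time: 13.55
eef_pos: [0.5261, -0.0343, 0.0831]
tcp_rot: [3.141, -0.0, -2.792]
contact_force: [0.2, 0.1, -2.0]
width: 0.494
grip_force: 63.7
```

```bash
python3 - <<'E'
from h import *
s=bot.state(); m=M('wrist'); im=save('wrist','k')
print(s['eef_pos'],s['tcp_rot'],s['contact_force'],delta([.5262,-.0352,.0437]))
print([(i,*map(int,im[i,322])) for i in range(255,300,2)])
print([(i,*map(int,im[280,i])) for i in range(300,346,2)])
cv2.imwrite('pics/k2.png',cv2.resize(im[190:330,230:420][:,:,::-1],None,fx=3,fy=3))
E
```

```text
[ 0.52612675 -0.03432775  0.08305089] [ 3.14140066e+00 -2.30131722e-04 -2.79194276e+00] [ 0.24324499  0.10134481 -2.02185554] (array([ 0.0014, -0.0024,  0.1583]), 0)
[(255, 156, 118, 54), (257, 157, 123, 52), (259, 142, 102, 23), (261, 237, 239, 230), (263, 238, 237, 227), (265, 239, 238, 229), (267, 237, 237, 226), (269, 252, 253, 245), (271, 104, 70, 6), (273, 121, 88, 39), (275, 118, 86, 35), (277, 115, 85, 34), (279, 120, 93, 35), (281, 120, 94, 44), (283, 114, 87, 40), (285, 115, 89, 38), (287, 122, 93, 41), (289, 120, 90, 37), (291, 125, 95, 43), (293, 186, 146, 52), (295, 190, 148, 65), (297, 189, 150, 63), (299, 186, 144, 57)]
[(300, 153, 118, 47), (302, 152, 119, 48), (304, 129, 99, 43), (306, 109, 83, 36), (308, 114, 88, 39), (310, 119, 91, 44), (312, 118, 89, 45), (314, 118, 91, 41), (316, 113, 86, 36), (318, 122, 89, 37), (320, 117, 90, 30), (322, 118, 87, 31), (324, 119, 93, 47), (326, 117, 90, 39), (328, 120, 90, 43), (330, 114, 89, 35), (332, 114, 82, 32), (334, 114, 87, 44), (336, 110, 83, 42), (338, 127, 95, 43), (340, 161, 125, 49), (342, 156, 118, 39), (344, 156, 120, 51)]
```

View pics/k2.png

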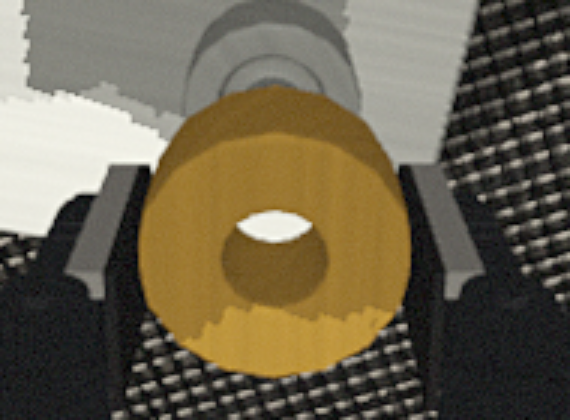

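The bush (crop centre 275) lines up with the spacer and post behind it (272), so I'm descending gently.

>>> jog_arm:
  series:
    - [1,0,-0.003,0.02,0]
    - [1,0,0,0.02,0]
    - [1,0,0,0.016,0]
    - [1,0,0,0.01,0]
    - [1,0,0,0,0]

```text
time: 14.22
eef_pos: [0.5263, -0.0359, 0.0663]
tcp_rot: [3.141, -0.0, -2.793]
contact_force: [-0.7, 0.7, -2.4]
width: 0.494
grip_force: 63.8
```

>>> jog_arm:
  series:
    - [1,0,0,0.01,0]
    - [1,0,0,0.01,0]
    - [1,0,0,0,0]

```text
time: 14.6
eef_pos: [0.526, -0.0357, 0.0611]
tcp_rot: [3.141, -0.001, -2.793]
contact_force: [-3.3, 2.8, -4.8]
width: 0.493
grip_force: 63.6
```

>>> jog_arm:
  series:
    - [1,0.001,0.002,0.01,0]
    - [1,0,0,0.015,0]
    - [1,0,0,0.012,0]
    - [1,0,0,0,0]

```text
time: 15.1
eef_pos: [0.526, -0.0356, 0.0519]
tcp_rot: [3.141, -0.0, -2.793]
contact_force: [-2.4, 2.5, -5.9]
width: 0.49
grip_force: 63.5
```

>>> jog_arm:
  series:
    - [1,0,0,0.012,0]
    - [1,0,0,0.012,0]
    - [1,0,0,0.006,0]
    - [1,0,0,0,0]

```text
time: 15.6
eef_pos: [0.526, -0.0355, 0.0446]
tcp_rot: [3.141, -0.0, -2.793]
contact_force: [-3.5, 1.9, -4.6]
width: 0.49
grip_force: 63.7
```

>>> jog_arm:
  series:
    - [1,0.001,0.001,0.004,0]
    - [1,0,0,0.002,0]
    - [1,0,0,0,0]

```text
time: 15.98
eef_pos: [0.526, -0.0355, 0.044]
tcp_rot: [-3.141, 0.001, -2.793]
contact_force: [-7.1, 2.6, 9.9]
width: 0.499
grip_force: 65.3
```

>>> jog_arm:
  series:
    - [-1,0,0,0,0]
    - [-1,0,0,0,0]
    - [-1,0,0,0,0]
    - [-1,0,0,0,0]
    - [-1,0,0,-0.1,0]

```text
time: 16.6
eef_pos: [0.5249, -0.0352, 0.0674]
tcp_rot: [3.14, -0.002, -2.793]
contact_force: [-0.1, -0.3, 0.5]
width: 1.0
grip_force: 0.0
```

>>> jog_arm:
  series:
    - [-1,0,0,-0.2,0]
    - [-1,0,0,-0.2,0]
    - [-1,0.1,-0.14,-0.15,0]
    - [-1,0.12,-0.168,0,0]
    - [-1,0.12,-0.168,0,0]

```text
time: 17.23
eef_pos: [0.4862, -0.1777, 0.2063]
tcp_rot: [-3.141, 0.001, -2.793]
contact_force: [0.6, -0.1, -0.8]
width: 0.998
grip_force: 0.0
```

>>> jog_arm:
  series:
    - [-1,0.12,-0.168,0,0]
    - [-1,0.12,-0.168,0,0]
    - [-1,0.12,-0.168,0,0]
    - [-1,0,0,0,0]
    - [-1,0,0,0,0]

```text
time: 17.85
eef_pos: [0.4448, -0.3252, 0.2056]
tcp_rot: [3.141, -0.0, -2.794]
contact_force: [0.2, 0.1, 0.0]
width: 1.001
grip_force: 0.0
```

```bash
python3 - <<'E'
from h import *
s=bot.state(); m=M('wrist'); im=save('wrist','l'); print(s['eef_pos'],s['tcp_rot'],s['qpos'])
np.save('ml.npy',np.array([*m[0].ravel(),*m[1],*m[2].ravel(),*s['eef_pos']]))
for q in ['square','square_grip','bronze_bush']:
  for d in bot.boxes_of('wrist',q): print(q,d,proj(m,d['centre']).round())
print('post/bush',proj(m,[.525,-.0359,.064]))
E
```

```text
[ 0.44482933 -0.32516217  0.20564558] [ 3.14114530e+00 -5.27866019e-05 -2.79388474e+00] [-7.79200134e-01  3.16640445e-01 -4.05034917e-02  1.21407906e+00
  1.44447591e-04 -1.12690807e+00]
square {'centre': [0.444, -0.3397, 0.0183], 'p': 0.96} [[310. 176.]]
square_grip {'centre': [0.4419, -0.3407, 0.0224], 'p': 0.65} [[309. 175.]]
bronze_bush {'centre': [0.4999, -0.4471, 0.0115], 'p': 0.18} [[207. 188.]]
post/bush [[532.39197658 335.98250523]]
```

View pics/l.png

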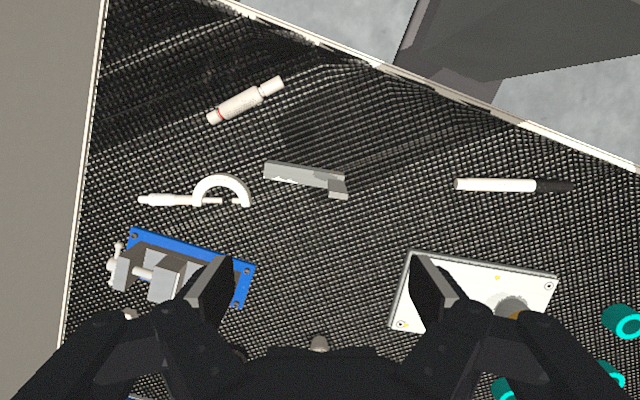

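The picture shows the square lying from (265,168) to (347,190), with its blade at the right-hand end toward the plate, so its yaw is about 0.13. The bush is visible on the post at (515,312). I'm turning so the camera is behind the stock.

>>> jog_arm:
  series:
    - [-1,0,0,0.08,-0.34]
    - [-1,0,0,0.08,-0.34]
    - [-1,0,0,0.08,-0.34]
    - [-1,0,0,0.08,-0.34]
    - [-1,0,0,0.06,-0.34]

```text
time: 18.68
eef_pos: [0.4451, -0.3245, 0.1101]
tcp_rot: [3.141, 0.0, -1.937]
contact_force: [0.2, 0.9, -0.3]
width: 1.001
grip_force: 0.0
```

>>> jog_arm:
  series:
    - [-1,0,0,0,-0.34]
    - [-1,0,0,0,-0.34]
    - [-1,0,0,0,-0.34]
    - [-1,0,0,0,0]
    - [-1,0,0,0,0]

```text
time: 19.3
eef_pos: [0.4451, -0.3251, 0.1109]
tcp_rot: [-3.142, -0.0, -1.437]
contact_force: [-0.5, -0.5, 0.4]
width: 1.003
grip_force: 0.0
```

```bash
python3 - <<'E'
from h import *
s=bot.state(); m=M('wrist'); im=save('wrist','n'); print(s['eef_pos'],s['tcp_rot'])
np.save('mn.npy',np.array([*m[0].ravel(),*m[1],*m[2].ravel(),*s['eef_pos'],*s['tcp_rot']]))
y=np.array([-.13]);d=np.array([-.127,.99])
c=np.array([.442,-.343]); 
print(proj(m,[[*(c-.03*d),.022],[*(c+.06*d),.022],[*(c+.06*d),.078]]).round())
im2=cv2.medianBlur(im,5); g=im2.mean(2)
sub=cv2.resize(g[100:300:1,230:410],None,fx=.5,fy=.25,interpolation=cv2.INTER_AREA)
for r,row in enumerate(sub): print('%3d '%(100+4*r)+''.join(" .:-=+*#%@"[min(9,int(x/26))] for x in row))
E
```

```text
[ 0.44510174 -0.32508346  0.11087728] [-3.14150226e+00 -9.90895434e-05 -1.43662319e+00]
[[328. 150.]
 [327. 255.]
 [328. 292.]]
100 :-==-:::-::-*@@@@@@@@@@@#+--:.:=-:::-:::--:..--..:::.::-:..:-:.:-:..:-:..:-:..--:.:-:..::-
104 -..:--::--:.:%@@@@%%#+=-:..:=-::-:..:=-:::--..-:...-:..:-:.::-:..-:..::::.:-:..--:.:-:..:-
108 -::::-::.:--::+#*===-:..:-:.:::::--...--:::-:..:-...:::.:=-..:-:.:-::.:-:..:--:.:::.:-:..:
112 :-=:..:-:::::::-=-:::-::::::..--:.:::::--:.:--..:-:..=-...--...::.::::.::::::::..:-:.:::..
116 :.:--:.::::::=-..:=--==:..:-::.:::::-:::-=-:.:::.:-:..:-:..:::.:--..:-:::-:..:--:.:-:.:-:.
120 -:::-:..:--:.:--.:==:::=-:.::::.:-:::--::--:::-=-::-:..--...--:.:--::--...--:.:-:..:-:.:-:
124 :-::::=-:::::::--:.:-=---:..:--...--::-+*%%%%%%%%@%+::..:=:..:-:::::...:...::..:::..:-:.::
128 .:-=:.:--::-=-:.:::::--::--::::-:.:-:.:+@@@@@@@@@@@+.:-:..::..:-:..::...:...::...:-:.:::.:
132 =:::-:::-=::::-:.:::::-=-::--:::-:..:-:+@@@@@@@@@@@*:.:-:..=:...-:...:...:....:...--:.:-:.
136 :::::--:::-::::-:.::-:.:------:.:--:.:-*@@@@@@@@@@@#-:.:=:..::...::...:...::...:...:-:..::
140 ::--:::-:::::..:--
[... 3077 characters left out ...]
....:...:...::::::..............:..
272 ....::::::::::..:-:.::::::.:::::::::::..::::::..::..:...::..::......:::::...............:.
276 ...:..::::::::::..::::::.:-:::::::::.:::::::::::.:::.....::...:...:...::::........:..:....
280 ...::...--:::::::::::::::::::::::::::..::::::..::..:::::...::...........::::...........:..
284 ....::-..:::::-:::::::::::-:::::::..:-:.:::.::..::::::::-:..............:::-:.............
288 ...::..::..:::::::::::::..::::::::::..:::::::::::.::::-:.:::.............::::::...:.......
292 ...::::.::..:::::-:::::::::..:::::::::.::::::::::::::.::::.::.:....:.......:::::..........
296 ..:::.::..::...:::::::::.::::::::::.::::::..:--:::::::..::::::..:............::::.......:.
```

```bash
python3 - <<'E'
from h import *
np.set_printoptions(precision=4,suppress=True)
v=np.load('mn.npy'); m=(v[:9].reshape(3,3),v[9:12],v[12:21].reshape(3,3)); e=v[21:24]
im=cv2.medianBlur(cv2.imread('pics/n.png'),5).mean(2)
L=[];Rr=[]
for r in range(130,230,2):
    on=np.where(im[r,300:345]>105)[0]+300
    L.append((on[0]-.5,r));Rr.append((on[-1]+.5,r))
wl=ray(m,L,.022)[:,:2];wr=ray(m,Rr,.022)[:,:2]
def fit(w):
    a=np.polyfit(w[:,1],w[:,0],1); ok=abs(np.polyval(a,w[:,1])-w[:,0])<.0015; return np.polyfit(w[ok,1],w[ok,0],1),ok.sum()
print(fit(wl),fit(wr))
a=(fit(wl)[0]+fit(wr)[0])/2; print('yaw',-np.arctan(a[0]))
print('ends',ray(m,[[320,123.5],[324,234.5]],.022)[:,:2],'blade top',ray(m,[[325,243],[325,268]],.078)[:,:2])
print('axis x at y', [(y,np.polyval(a,y)) for y in (-.39,-.345,-.30)])
E
```

```text
(array([-0.196 ,  0.3885]), np.int64(33)) (array([-0.1802,  0.3742]), np.int64(49))
yaw 0.18591982375087654
ends [[ 0.4546 -0.3912]
 [ 0.4393 -0.3019]] blade top [[ 0.4416 -0.3197]
 [ 0.4391 -0.3018]]
axis x at y [(-0.39, np.float64(0.4546974617718659)), (-0.345, np.float64(0.44623331987111337)), (-0.3, np.float64(0.4377691779703609))]
```

>>> jog_arm:
  series:
    - [-1,0.155,0,0.1,-0.1]
    - [-1,0,0,0.16,0]
    - [-1,0,0,0.155,0]
    - [-1,0,0,0,0]
    - [-1,0,0,0,0]

```text
time: 19.98
eef_pos: [0.4507, -0.3642, 0.0084]
tcp_rot: [-3.141, -0.001, -1.384]
contact_force: [0.1, 0.6, 0.5]
width: 1.0
grip_force: 0.0
```

>>> jog_arm:
  series:
    - [1,0,0,0,0]
    - [1,0,0,0,0]
    - [1,0,0,0,0]
    - [1,0,0,0,0]
    - [1,0,0,0,0]

```text
time: 20.6
eef_pos: [0.4503, -0.3639, 0.0075]
tcp_rot: [-3.141, -0.0, -1.383]
contact_force: [-1.2, 0.7, 6.8]
width: 0.193
grip_force: 59.4
```

>>> jog_arm:
  series:
    - [1,0,0,0,0]
    - [1,0,0,0,0]

```text
time: 20.85
eef_pos: [0.4503, -0.3639, 0.0075]
tcp_rot: [-3.141, -0.0, -1.383]
contact_force: [-1.6, 2.1, 6.6]
width: 0.194
grip_force: 59.4
```

>>> jog_arm:
  series:
    - [1,0,0,-0.12,0]
    - [1,0,0,-0.12,0]
    - [1,-0.163,-0.108,0,0]
    - [1,-0.163,-0.108,0,0]
    - [1,-0.163,-0.108,0,0]

```text
time: 21.48
eef_pos: [0.5072, -0.2272, 0.0669]
tcp_rot: [3.141, 0.0, -1.384]
contact_force: [-0.1, 0.1, -3.6]
width: 0.195
grip_force: 59.4
```

>>> jog_arm:
  series:
    - [1,-0.163,-0.108,0,0]
    - [1,-0.163,-0.108,0,0]
    - [1,0,0,0,0]
    - [1,0,0,0,0]

```text
time: 21.98
eef_pos: [0.5447, -0.1385, 0.0668]
tcp_rot: [3.141, -0.0, -1.383]
contact_force: [-0.1, 0.5, -3.2]
width: 0.193
grip_force: 59.4
```

```bash
python3 - <<'E'
from h import *
np.set_printoptions(precision=4,suppress=True)
s=bot.state(); m=M('wrist'); im=save('wrist','o'); print(s['eef_pos'],s['tcp_rot'],s['contact_force'],s['width'])
print('want',delta([.5446,-.139,.0675]))
print(proj(m,[[.525,-.0359,.064],[.525,-.0359,.071]]))
g=cv2.medianBlur(im,3)
for d in (bot.boxes_of('wrist','bronze_bush')+bot.boxes_of('wrist','square')): print(d,proj(m,d['centre']))
br=((g[...,0].astype(int)-g[...,2])>45)
ys,xs=np.where(br[150:399,220:420]); print(len(xs),xs.min()+220,xs.max()+220,ys.min()+150,ys.max()+150)
sub=g.mean(2)[150:380:4,250:400:2]; bb=br[150:380:4,250:400:2]
for r,(row,b) in enumerate(zip(sub,bb)): print('%3d '%(150+4*r)+''.join('B' if q else " .:-=+*#%@"[min(9,int(x/26))] for x,q in zip(row,b)))
E
```

```text
[ 0.5447 -0.1385  0.0668] [ 3.141  -0.     -1.3829] [-0.1468  0.5481 -3.1555] 0.19292084950515176
want (array([ 0.0001, -0.    , -0.0025]), 0)
[[321.045  402.5087]
 [321.051  412.9825]]
{'centre': [0.5438, -0.1391, 0.0793], 'p': 0.89} [[322.6096 270.1083]]
{'centre': [0.5478, -0.1542, 0.0138], 'p': 0.42} [[320.4976 201.6385]]
127 254 398 188 198
150 -..:.=- ...:....-:...+-....-....++...-:   ::....::.  .:. .::   ..... :-.. .
154 .+:...:-....-:...==...--...:+-...::...-:.. ::... ::...::..... ...-... .:...
158 :-----:--:::::::::-:...--:..:-:...::.  ::. .::....::.  .....::   .:. . :-. 
162 ********************************=------------------------------------------
166 ####*********+*++++++++++++++*=---======-=-=------=----------------======--
170 %%%%%%%%%%%%%%%%%%%%%%%%%%%%#+=+==+=++++++++++++++++++=++===++++++++==+++++
174 %#+##**#%%%%%%%%%%%%%%%%%%%%=+++==+=+++++++++++++++++++++==++++++++++++++++
178 #%@*=#@%*%%%%%%%%%%%%%%%%%+++++++=+++++++++++++++++++++++==++++++++++=-=+++
182 #@@:..%@#%%%%%%%%%%%%%%%*=++++++==+=+++++++++++++++++++++=++++++++++=-+=..=
186 @*%@@@%*#%%%%%%%%%%%%%#==+++
[... 3185 characters left out ...]
..........*+--=*******+===+++++=---:..........................
350 ...... .......................:=======---:. ...............................
354 .................... ......................................................
358 ........................................ ..................................
362 ...................................................  ......................
366 ...........................................................................
370 ........................................................ ..................
374 ...... ........... ................ .................   .. . . ....  ......
378    ..  . ...    .   .................................. .  .......  .   ..
```

>>> jog_arm:
  series:
    - [1,0,0,0.06,0]
    - [1,0,0,0.06,0]
    - [1,0,0,0.036,0]
    - [1,0,0,0,0]
    - [1,0,0,0,0]

```text
time: 22.75
eef_pos: [0.5451, -0.1385, 0.0282]
tcp_rot: [-3.141, -0.0, -1.383]
contact_force: [-0.4, -0.2, -1.8]
width: 0.19
grip_force: 59.4
```

>>> jog_arm:
  series:
    - [1,0,0,0.004,0]
    - [1,0,0,0.004,0]
    - [1,0,0,0,0]

```text
time: 23.12
eef_pos: [0.5449, -0.1384, 0.0261]
tcp_rot: [-3.142, -0.0, -1.383]
contact_force: [0.6, -0.4, -3.2]
width: 0.191
grip_force: 59.4
```

>>> jog_arm:
  series:
    - [1,0,0,0.003,0]
    - [1,0,0,0.003,0]
    - [1,0,0,0,0]

```text
time: 23.5
eef_pos: [0.545, -0.1385, 0.0255]
tcp_rot: [-3.141, -0.001, -1.383]
contact_force: [-5.0, 1.2, 14.1]
width: 0.191
grip_force: 61.6
```

```bash
python3 - <<'E'
from h import *
np.set_printoptions(precision=4,suppress=True)
m=M('side'); im=save('side','p').astype(int); br=(im[...,0]-im[...,2]>50)&(im[...,0]>110)
u,v=proj(m,[.525,-.0359,.06])[0].astype(int); print(u,v)
w=br[v-25:v+25,u-25:u+25]; ys,xs=np.where(w); print(len(xs))
for r in w: print(''.join('B' if x else '.' for x in r))
P=lambda z:proj(m,[[.525+.022*np.cos(t),-.0359+.022*np.sin(t),z] for t in np.linspace(0,6.28,60)])
print('expected top',P(.064).min(0)-[u-25,v-25],P(.064).max(0)-[u-25,v-25],'bottom',P(.042).max(0)-[u-25,v-25])
s=bot.state();print(s['eef_pos'],s['contact_force'])
E
```

```text
325 205
184
..................................................
..................................................
..................................................
........B.........................................
........BB........................................
..................................................
..................................................
..................................................
..................................................
..................................................
..................................................
..................................................
..................................................
..................................................
..................................................
..................................................
..................................................
..................................................
..................................................
..................................................
......................BBBBBBB.....................
.................
[... 887 characters left out ...]
.............
..................................................
..................................................
..................................................
..................................................
..................................................
..................................................
..................................................
..................................................
..................................................
..................................................
..................................................
expected top [17.7651 19.223 ] [32.7188 30.9551] bottom [32.5009 35.4853]
[ 0.545  -0.1385  0.0255] [-5.1812  1.2819 14.7479]
```

The side mask matches a home bush exactly. The square is on the plate, so I'm sliding it forward.

>>> jog_arm:
  series:
    - [1,-0.02,0,0,0]
    - [1,-0.02,0,0,0]
    - [1,-0.02,0,0,0]
    - [1,0,0,0,0]

```text
time: 24.05
eef_pos: [0.5432, -0.1243, 0.0255]
tcp_rot: [-3.139, -0.002, -1.383]
contact_force: [1.4, -1.9, 7.4]
width: 0.193
grip_force: 60.8
```

>>> jog_arm:
  series:
    - [1,-0.006,0,0,0]
    - [1,-0.004,0,0,0]
    - [1,0,0,0,0]

```text
time: 24.42
eef_pos: [0.5429, -0.1223, 0.0255]
tcp_rot: [-3.14, -0.003, -1.384]
contact_force: [0.9, -5.1, 6.1]
width: 0.194
grip_force: 60.6
```

>>> jog_arm:
  series:
    - [1,-0.004,0,0,0]
    - [1,-0.004,0,0,0]
    - [1,0,0,0,0]

```text
time: 24.8
eef_pos: [0.5425, -0.1204, 0.0255]
tcp_rot: [-3.139, -0.003, -1.384]
contact_force: [1.1, -5.5, 6.4]
width: 0.194
grip_force: 60.6
```

>>> jog_arm:
  series:
    - [1,-0.004,0,0,0]
    - [1,0,0,0,0]

```text
time: 25.05
eef_pos: [0.5424, -0.1196, 0.0255]
tcp_rot: [-3.139, -0.003, -1.384]
contact_force: [1.5, -6.3, 6.0]
width: 0.194
grip_force: 60.5
```

>>> jog_arm:
  series:
    - [1,-0.004,0.005,0,0]
    - [1,-0.004,0,0,0]
    - [1,0,0,0,0]

```text
time: 25.42
eef_pos: [0.5414, -0.1188, 0.0256]
tcp_rot: [-3.139, -0.005, -1.385]
contact_force: [4.0, -12.1, 0.5]
width: 0.194
grip_force: 59.8
```

>>> jog_arm:
  series:
    - [1,-0.004,0,0.002,0]
    - [1,0,0,0,0]

```text
time: 25.68
eef_pos: [0.5415, -0.1188, 0.0255]
tcp_rot: [-3.139, -0.007, -1.385]
contact_force: [1.6, -18.5, 6.3]
width: 0.195
grip_force: 60.7
```

>>> jog_arm:
  series:
    - [1,0,0,0.003,0]
    - [1,0,0,0.002,0]
    - [1,0,0,0,0]
    - [1,0,0,0,0]

```text
time: 26.18
eef_pos: [0.5415, -0.1187, 0.0254]
tcp_rot: [-3.138, -0.008, -1.385]
contact_force: [-4.5, -16.6, 29.6]
width: 0.197
grip_force: 63.4
```

>>> jog_arm:
  series:
    - [1,0,0,0,0]
    - [1,0,0,0,0]
    - [1,0,0,0,0]
    - [1,0,0,0,0]

```text
time: 26.68
eef_pos: [0.5415, -0.1187, 0.0254]
tcp_rot: [-3.138, -0.008, -1.385]
contact_force: [-4.8, -16.9, 28.0]
width: 0.186
grip_force: 63.4
```

```bash
python3 -c "
from station import bot
s=bot.state();print(s['eef_pos'],s['contact_force'],s['grip_force']);print(bot.job_done())"
```

```text
[ 0.54147141 -0.11873413  0.02543489] [ -4.83380974 -16.91661767  28.04938925] 63.441436886787415
the job is handed in; nothing more can be done
None
```

I handed the job in: the spacer and bush are home on the post, and the square is still gripped, pressing about 28 N down with about 17 N of forward push against the bush; the judge gave no verdict.

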